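Cooling stick into the open carafe

ROBOT

A 6-joint arm with a two-finger parallel gripper is mounted at the origin on the work surface. World frame = base frame: x ahead of the robot, y to its left, z up, the work surface at z = 0. Lengths are in mm, angles in rad, forces in N, time in s.
With the tool pointing down it reaches from about 300 to 775 mm from the base axis. Payload 14.6 kg.
Tool frame: the origin (TCP) lies on the centre line of the jaws, within the pads' length; the fingertips stand 14 mm ahead of it and the grasp point (between the pads) lies 5 mm behind it; z points along the fingers, y is the direction in which the jaws open and shut (so a half turn about z gives the same grasp; the last joint's range is limited). The gripper opens to 94 mm and grips with 3 to 60 N. Pads are 16 mm wide; open, the fingers measure 119 mm over their backs; the gripper's body (75 mm by 177 mm) begins 78 mm behind the grasp point.
Start: joints at [-1.387, 0.3, 1.521, -0, 1.321, -0.067], TCP at [136.492, -532.784, 182.946] pointing down, gripper open.
Joint ranges: [-3.03, 3.03], [-0.79, 2.21], [0.23, 2.52], [-1.04, 4.18], [0, 3.07], [-2.55, 2.55]. Speed limits (rad/s): [2.22, 2.22, 2.57, 3.14, 3.14, 3.14].

INTERFACE

Orientations are given as a unit quaternion [w, x, y, z].
In Python, from bench import bot gives the robot as it stands. The module is installed in compiled form; this text tells all that it offers.
- The arm moves only by the tool step_arm, never from a script. Its argument "deltas" is one flat list of numbers, 5 for each row, row after row: the shift along the tool's x, y, z in mm, then the turn about the tool's z in degrees, then the gripper's target within -1 to 1 (shut at 1, half-way at 0, fully open at -1). A call has 1 to 8 rows; each row is the pose to reach, as a shift and turn from the pose commanded when the call began, along the tool's axes at that moment; what a row does not reach only later rows make up. A row lasts 1/10 s, in which the tool goes at most 50 mm and 8.59 degrees, less where a joint would pass 70% of its speed; a pose out of reach is approached as far as the arm can. A call with a gripper value outside its range is refused whole. The fingers move at their own pace and stop on an object; "squeeze" is the grip in N (left out, the last holds). Time passes only in rows, so rows that repeat a pose let the fingers close. It gives the time, the measured TCP pose, the force and the opening at its end, in the units of the state.
- bot.sense(): the state, without advancing time (a new reading comes with each control period).
- bot.capture(name): name is "scene" or "top" or "wrist"; returns a dict with "color" (400x640x3 uint8, blue, green, red), "depth" (400x640 float32, mm along the optical axis (not along the pixel's ray), 0 where there is no reading), "mtx" (3x3 intrinsics, pixels), "k1" (the pictures are not rectified: a ray, as slopes to the right and down, at radius r is drawn at 1 + k1 r^2 times it, then the intrinsics apply), "R" (3x3) and "t" (3): a world point X has camera coordinates R X + t; the wrist camera has in their place "tool_from_camera" (4x4, takes a point from camera to tool coordinates, whose origin is the TCP and whose axes are the flange's). Camera axes: x right, y down, z forward; pixel columns grow to the right and rows downward; lengths in mm; the calibration is good to about 2 mm. A picture is of the moment at which its call begins: read the wrist's pose just before it.
- bot.close_job(): hands the job in, once; it reports no verdict.
The state is a dict: "time_s": time; "q": joint angles; "dq": joint speeds; "joint_torque": joint torques, N m; "ee_pos": TCP position; "tcp_rot": TCP orientation; "wrist_force": force on the tool from outside, world axes, zero at the start; "moment": the same for the moment, N m; "grip_width": finger opening in mm.
Only numpy, scipy, OpenCV 4.12 (cv2) and the standard library are available. Lean on these libraries where they do the work, as an engineer would, in place of code of your own. Each camera call takes 0.05 s, during which the arm holds its last target. There are 200 camera calls.

TASK

On the trolley's top tier, take the cooling stick (the one with the round knob) out of the metal rack and put it into the open glass carafe, lowering it gently down through the neck until its collar sits flat on the rim; then let go. Do not drop it in or force it, leave the stirrer with the crossbar in the rack, and leave the carafe standing upright where it is.

Things in the scene. Friction and masses are not known exactly. Their poses are not given: they have to be found in the camera images.
- cooler: Cooling stick: steel rod 10 mm thick, round-ended, reaching 90 mm below a flat round grey collar (50 mm across, 6 mm thick); on the collar a round black knob to grip, 24 mm across, its top 46 mm above the origin. 90 g. Origin on the axis at the collar's underside, z up. Starts upright in one of the rack's two holes, collar resting on the rack's top; lifts straight out. Round: yaw is of no matter.
- stirrer: Stirrer, stays in the rack's other hole, 90 mm from the cooling stick: same rod and collar, but on top a black crossbar (70 x 14 mm, top 40 mm above the origin) lying roughly across the rack. Origin on the axis at the collar's underside, z up. The fixed aluminium rack is 60 x 160 mm, 105 mm tall, its holes 15 mm wide.
- carafe: Open clear-glass carafe, no cap, standing loose, 400 g: body 86 mm across, neck 38 mm outside, 30 mm inside, rim at 130 mm; inside floor at 6 mm. Origin at the centre of its underside, z up. A like carafe closed by a dark twist cap (146 mm tall) is not meant. All bystanders are under 150 mm tall but two closed bottles near the far edge (up to 230 mm) and a lid by the left edge (200 mm).
- carafe_mouth (a point): Centre of the open carafe's mouth, level with the rim, 130 mm above its underside; z points up out of the mouth. Opening 30 mm wide.
Things that resemble listed ones, but are neither listed nor needed, are in the scene too. Leave any red or yellow look-alike of the cooler alone.

How it is judged:
By the outcome, as a careful person would: the job done as asked, in the order asked, and still so for the second after the job is handed in, with the robot touching nothing.
It also fails if it takes over 43 s, if anything falls off the work surface, if the arm or the gripper's body presses on something with over 40 N, if the wrist force passes 120 N, or if a joint passes its speed limit or range.

## Working session

There is one attempt and no reset: what is moved stays moved. The work goes in short steps, Python scripts to look and compute and a tool call to move; the robot and the scene stay as the last step left them, time stands still between calls to the robot, and variables do not carry over. Pictures are saved under pics/ and viewed, about 8 in all and at most 12, crops included, and the job is handed in when it is done.

Besides the shell and the picture viewer there is one more tool, called as a command line: name --argument value ..., lists and objects as JSON in quotes. step_arm: Moves the arm, as the interface text tells. Its arguments: {"type":"object","properties":{"deltas":{"type":"array","items":{"type":"number"}},"squeeze":{"type":"number"}},"required":["deltas"]}

```bash
mkdir -p pics
cat > h.py <<'E'
import numpy as np, cv2
from scipy.spatial.transform import Rotation as Rn
from bench import bot
def pose():
    s=bot.sense(); q=s["tcp_rot"]
    return Rn.from_quat([q[1],q[2],q[3],q[0]]).as_matrix(), np.array(s["ee_pos"]), s
def cam(name):
    R,p,s=pose(); c=bot.capture(name)
    if name=="wrist":
        T=np.array(c["tool_from_camera"]); c["Rw"]=R@T[:3,:3]; c["o"]=R@T[:3,3]+p
    else:
        c["Rw"]=np.array(c["R"]).T; c["o"]=-c["Rw"]@np.array(c["t"])
    return c
def ray(c,u,v):
    K=np.array(c["mtx"]); d=np.array([(u-K[0,2])/K[0,0],(v-K[1,2])/K[1,1]]); x=d.copy()
    for _ in range(20): x=d/(1+c["k1"]*(x@x))
    return c["Rw"]@np.array([x[0],x[1],1.])
def onz(c,u,v,z):
    r=ray(c,u,v); return c["o"]+r*(z-c["o"][2])/r[2]
def dep(c,u,v):
    return c["o"]+ray(c,u,v)*c["depth"][int(v),int(u)]
def proj(c,X):
    x=c["Rw"].T@(np.array(X,float)-c["o"]); x=x[:2]/x[2]; x=x*(1+c["k1"]*(x@x)); K=np.array(c["mtx"])
    return K[0,0]*x[0]+K[0,2],K[1,1]*x[1]+K[1,2]
E
python3 - <<'E'
from h import *
for n in("top","scene"):
    c=cam(n); cv2.imwrite(f"pics/{n}0.png",c["color"]); np.savez(f"{n}0.npz",**c); print(n,c["o"],c["mtx"][0],c["k1"])
print(pose())
E
```

```text
top [ 292.04598955   69.79790259 1245.55273031] [453.55043124   0.         317.77501037] 0.04366090276264062
scene [1234.23646588   91.58998744  718.65290247] [360.97462143   0.         318.45402984] 0.019739679481485552
(array([[ 9.68722720e-01,  2.48145633e-01, -1.91469539e-04],
       [ 2.48145700e-01, -9.68722220e-01,  9.85576409e-04],
       [ 5.90856853e-05, -1.00226260e-03, -9.99999496e-01]]), array([ 136.430107  , -532.54687449,  182.45428361]), {'time_s': 0.1, 'q': array([-1.38662723e+00,  3.00391993e-01,  1.52152303e+00, -7.99186805e-06,
        1.32068160e+00, -6.65945656e-02]), 'dq': array([-0.00035638, -0.00143526, -0.00180657,  0.00021505, -0.00106234,
        0.00020855]), 'joint_torque': array([ 9.48031011e-04, -5.32642365e+01, -3.53283298e+01,  7.09566800e-02,
        2.34782853e-02, -4.16385399e-05]), 'ee_pos': array([ 136.430107  , -532.54687449,  182.45428361]), 'tcp_rot': array([-5.00891884e-04,  9.92149741e-01,  1.25054544e-01, -3.33578310e-05]), 'wrist_force': array([ 0.20912715,  0.03876296, -0.02220532]), 'moment': array([0.01100086, 0.02788515, 0.0497115 ]), 'grip_width': 93.8673888925213})
```

View pics/top0.png

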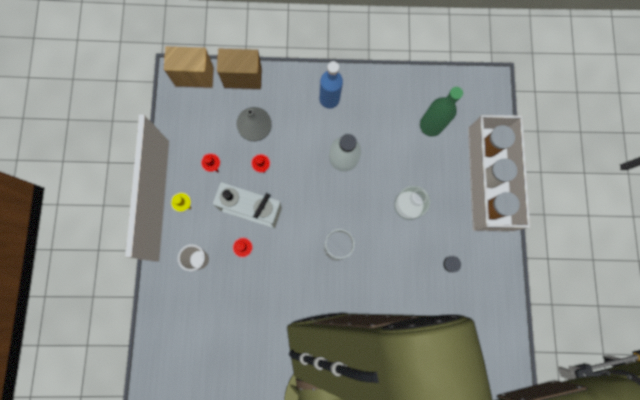

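View pics/scene0.png

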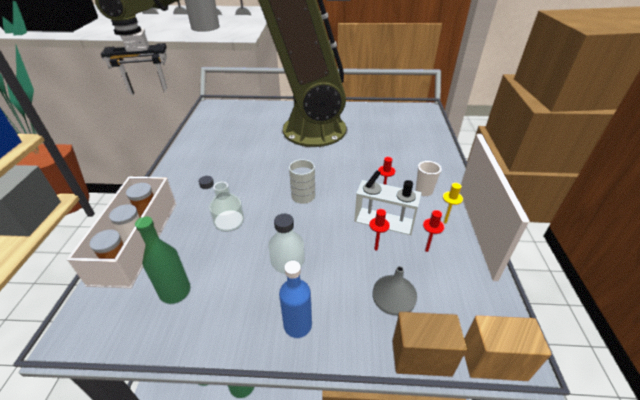

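The top view shows the rack at about (247,204), with a round knob at (229,196) and a crossbar at (262,206). There are two carafe-like things. The one at (345,152) has a dark cap, seen at scene (284,223). The one at (410,203) is open, with its mouth at scene (222,187). The red and yellow sticks are look-alikes. I'll confirm in enlarged crops and measure.

Run:
```python
from h import *
t=dict(np.load("top0.npz")); s=dict(np.load("scene0.npz"))
def crop(c,x,y,w,h,f): return cv2.resize(c["color"][y:y+h,x:x+w],(400,300),interpolation=cv2.INTER_CUBIC)
a=np.vstack([np.hstack([crop(t,200,165,100,75,4),crop(t,370,165,100,75,4)]),np.hstack([crop(s,340,140,100,75,4),crop(s,180,165,100,75,4)])])
cv2.imwrite("pics/crop1.png",a)
print("knob",onz(t,229,196,151),"bar",onz(t,262,206,145))
print("knob scene",onz(s,407,184,151), "mouth scene",onz(s,222,187,130))
print("carafe top",onz(t,419,196,130),onz(t,408,205,10))
for uv in((229,196),(262,206),(247,203)): print(dep(t,*uv))
```

```text
knob [503.0982917  263.05352807 151.        ] bar [481.01781738 182.40044661 145.        ]
knob scene [515.02896366 269.47297891 151.        ] mouth scene [ 521.76884491 -202.94635022  130.        ]
carafe top [ 517.47499409 -209.12696344  130.        ] [ 515.58180129 -207.89071771   10.        ]
[502.57776889 262.57689759 153.6995188 ]
[481.32853239 182.5855922  143.19042735]
[495.09272017 224.98271958 103.52148541]
```

View pics/crop1.png

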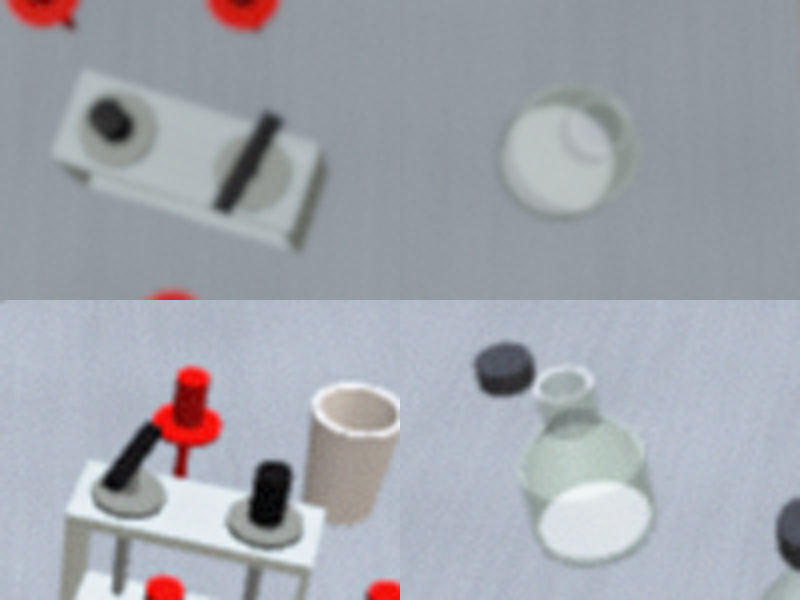

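Crops: bottom-left shows the round knob on the right hole at scene (408,182) and the crossbar on the left one. Bottom-right shows the open carafe, mouth at scene (221,186), with a loose dark cap beside it. So the target is the knob at top (227,194), and the carafe is the one at top (417,199).

Run:
```python
from h import *
t=dict(np.load("top0.npz")); s=dict(np.load("scene0.npz"))
def tri(a,b):
    A=np.zeros((3,3));y=np.zeros(3)
    for c,uv in((t,a),(s,b)):
        d=ray(c,*uv); d/=np.linalg.norm(d); P=np.eye(3)-np.outer(d,d); A+=P; y+=P@c["o"]
    return np.linalg.solve(A,y)
print("knobtop",tri((226.5,193.3),(408.5,181.5)),onz(t,226.5,193.3,151),onz(s,408.5,181.5,151))
print("mouth",tri((417.5,199),(221.3,185.8)),onz(t,417.5,199,130),onz(s,221.3,185.8,130))
c=cam("wrist"); print(c["tool_from_camera"],c["mtx"])
```

```text
knobtop [509.32335094 271.1422445  154.32875782] [509.69118038 269.47868727 151.        ] [504.68532785 274.54758468 151.        ]
mouth [ 510.93016558 -207.46749398  124.92773224] [ 509.70380464 -205.1552914   130.        ] [ 516.95135311 -206.03756558  130.        ]
[[ 2.07297929e-04 -9.73436116e-01 -2.28958699e-01  6.52598373e+01]
 [ 9.99999919e-01  1.22558918e-04  3.84325364e-04  9.67761634e-01]
 [-3.46055259e-04 -2.28958760e-01  9.73436062e-01 -2.02474993e+02]
 [ 0.00000000e+00  0.00000000e+00  0.00000000e+00  1.00000000e+00]] [[295.49836401   0.         320.94043488]
 [  0.         295.49836401 196.65654252]
 [  0.           0.           1.        ]]
```

step_arm --deltas '[0,0,-40,-8,-1,30,-15,-80,-16,-1,70,-40,-120,-24,-1,110,-65,-140,-32,-1,150,-90,-150,-40,-1,190,-115,-150,-48,-1,230,-135,-150,-56,-1,265,-150,-150,-60.5,-1]'

```text
time_s: 0.95
ee_pos: [357.2, -319.7, 333.3]
tcp_rot: [0.0, 0.792, 0.61, 0.0]
wrist_force: [-0.1, -0.8, 0.2]
grip_width: 94.3
```

step_arm --deltas '[30,30,0,0,-1,60,62,0,0,-1,90,94,0,0,-1,112,116,0,0,-1,112,116,0,0,-1,112,116,0,0,-1]'

```text
time_s: 1.55
ee_pos: [497.2, -243.7, 332.4]
tcp_rot: [-0.0, 0.794, 0.608, -0.0]
wrist_force: [-0.1, -0.0, 0.2]
grip_width: 94.0
```

Run:
```python
from h import *
c=cam("wrist"); np.savez("w1.npz",**c); print(pose()[1]); u,v=proj(c,(513,-206,130)); print(u,v)
x,y=int(u)-80,int(v)-60; print(x,y); cv2.imwrite("pics/w1.png",cv2.resize(c["color"][max(y,0):y+120,x:x+160],None,fx=5,fy=5,interpolation=cv2.INTER_CUBIC))
```

```text
[ 496.75545091 -244.1303224   332.76779792]
325.24842566686294 145.646115547985
245 85
```

View pics/w1.png

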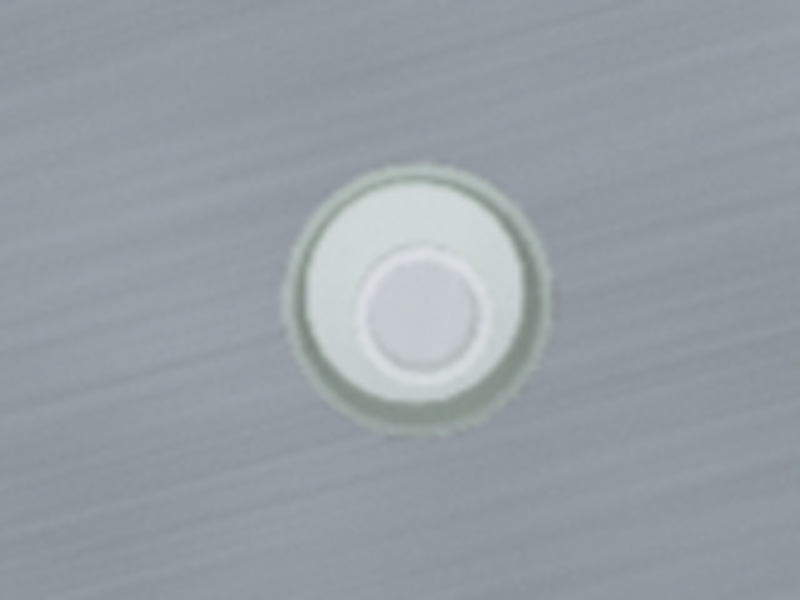

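The wrist crop shows the rim as a ring centred at crop (423,313), which is image (329.3,147.3), on the body. The ring is 27.4 px wide, or 37.6 mm at this distance, which matches the 38 mm neck. Next I'll go to a viewpoint over the rack.

Run:
```python
from h import *
c=dict(np.load("w1.npz")); print(onz(c,329.3,147.3,130)); R,p,s=pose()
print(R.T@(np.array([500,200,332])-p))
```

```text
[ 517.73508685 -209.56894247  130.        ]
[ 429.58615834 -112.77391615    0.79767501]
```

step_arm --deltas '[30,-8,0,0,-1,75,-20,0,0,-1,120,-32,0,0,-1,165,-44,0,0,-1,210,-56,0,0,-1,255,-68,0,0,-1,300,-80,0,0,-1,345,-92,0,0,-1]'

```text
time_s: 2.4
ee_pos: [497.8, 113.8, 333.5]
tcp_rot: [0.0, 0.795, 0.607, 0.0]
wrist_force: [-0.4, -0.3, -0.4]
grip_width: 93.8
```

step_arm --deltas '[40,-10,0,0,-1,70,-18,0,0,-1,85,-21,0,0,-1,85,-21,0,0,-1,85,-21,0,0,-1]'

```text
time_s: 2.9
ee_pos: [500.5, 199.3, 333.1]
tcp_rot: [0.0, 0.794, 0.607, -0.0]
wrist_force: [-0.5, -0.7, 0.3]
grip_width: 94.3
```

Run:
```python
from h import *
c=cam("wrist"); np.savez("w2.npz",**c); print(pose()[1]); u,v=proj(c,(500,230,130)); print(u,v)
x,y=max(int(u)-80,0),max(int(v)-60,0); print(x,y); cv2.imwrite("pics/w2.png",cv2.resize(c["color"][y:y+120,x:x+160],None,fx=5,fy=5,interpolation=cv2.INTER_CUBIC))
```

```text
[500.55592734 199.16067187 333.11670165]
314.7925495878088 153.71748688457484
234 93
```

View pics/w2.png

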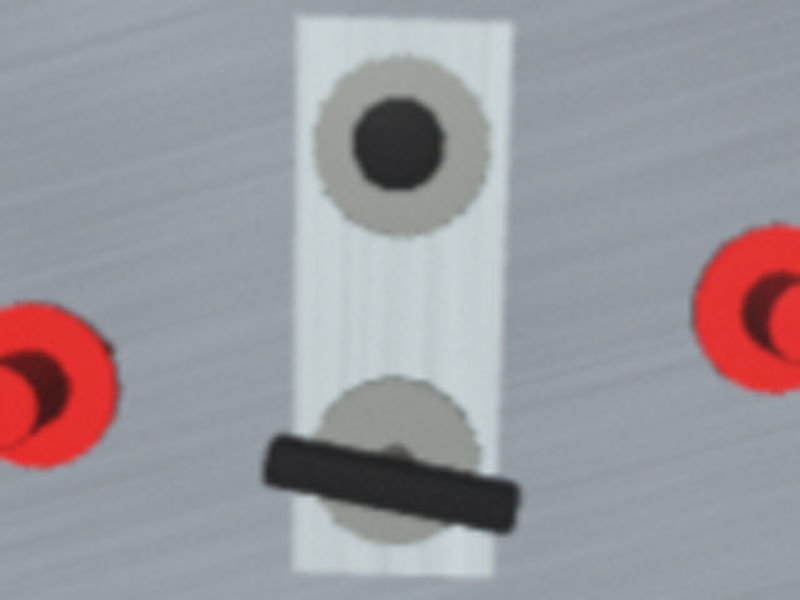

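The crop shows the knob at (398,144), which is image (313.5,121.7). It is 18.2 px across, or 23.7 mm, which matches 24 mm. The crossbar at (392,483) stays about 90 mm away, and the red look-alikes are well off to the sides. The rack runs along the tool's x, so the jaws close across it.

Run:
```python
from h import *
c=dict(np.load("w2.npz")); k=onz(c,234+398/5-.4,93+144/5-.4,151); q=onz(c,234+402/5-.4,93+147/5-.4,111); print(k,q)
R,p,s=pose(); print(R.T@(np.array([*(k+q)[:2]/2,134])-p),R)
```

```text
[509.78610782 271.37341187 151.        ] [509.84042604 271.30148004 111.        ]
[ 72.09299852 -10.06700558 199.107762  ] [[ 2.62480514e-01  9.64937263e-01  2.42889163e-04]
 [ 9.64937290e-01 -2.62480482e-01 -1.54895935e-04]
 [-8.57111954e-05  2.75029975e-04 -9.99999959e-01]]
```

step_arm --deltas '[30,-4,10,0,-1,60,-8,40,0,-1,72,-10,75,0,-1,72,-10,110,0,-1,72,-10,140,0,-1,72,-10,150,0,-1,72,-10,150,0,-1]'

```text
time_s: 3.65
ee_pos: [509.6, 271.6, 182.5]
tcp_rot: [-0.0, 0.794, 0.607, -0.001]
wrist_force: [-0.6, -0.5, -0.4]
grip_width: 93.8
```

Run:
```python
from h import *
R,p,s=pose(); print(p, R.T@(np.array([509.8,271.3,130])-p),s["wrist_force"])
c=cam("wrist"); g=cv2.inRange(c["color"],(0,0,0),(70,70,70)); u,v=proj(c,(509.8,271.3,151)); print(u,v)
n,l,st,ce=cv2.connectedComponentsWithStats(g)
for i in range(1,n):
    if st[i,4]>60: print(st[i],ce[i],onz(c,*ce[i],151))
```

```text
[509.56545752 271.64754437 182.54925109] [-0.21940991  0.37592329 52.5491211 ] [-0.59462633 -0.51264031 -0.44386147]
321.3912507538641 208.35313678667518
[   0    0   54   45 1343] [19.12285927 22.14966493] [327.82092888 470.9437396  151.        ]
[569   0  30  17 274] [579.94890511   6.00729927] [733.81658738 370.17122341 151.        ]
[589   0  22  17  76] [599.89473684   7.86842105] [749.05018642 365.482648   151.        ]
[573   0  67  40 766] [609.51827676  20.53524804] [755.73239359 355.02586936 151.        ]
[  0  33  92  37 440] [44.36590909 50.24090909] [338.93617152 446.44340188 151.        ]
[ 575   56   65  103 5732] [609.87927425 107.51587579] [751.10617683 291.00603371 151.        ]
[464 148  10  41  68] [466.82352941 168.70588235] [631.06061942 272.5262103  151.        ]
[532 168  21  13 161] [543.48447205 174.29813665] [692.19339028 251.4933581  151.        ]
[554 168  11  12  98] [558.83673469 173.62244898] [704.95437384 248.67471605 151.        ]
[308 187  28  34 775] [321.42451613 203.83225806] [510.83065696 274.99584096 151.        ]
[    0   221   640   179 61904] [309.23560675 334.29770289] [467.40527526 157.8296979  151.        ]
[121 290  11  29 162] [125.39506173 302.90123457] [313.75744661 231.49970787 151.        ]
```

The near check agrees: the knob centre is at about (321.9,207) and was predicted at (321.4,208.4). Descending and gripping.

step_arm --deltas '[0,0,20,0,-1,0,0,38,0,-1,0,0,48,0,-1,0,0,52,0,-1,0,0,52,0,-1,0,0,52,0,-0.3]' --squeeze 20

```text
time_s: 4.3
ee_pos: [510.0, 273.0, 132.1]
tcp_rot: [0.0, 0.794, 0.608, 0.001]
wrist_force: [0.0, -0.0, -0.0]
grip_width: 89.0
```

step_arm --deltas '[0,0,0,0,0.2,0,0,0,0,0.4,0,0,0,0,0.7,0,0,0,0,1,0,0,0,0,1,0,0,0,0,1]' --squeeze 20

```text
time_s: 4.9
ee_pos: [509.5, 272.9, 131.0]
tcp_rot: [0.0, 0.794, 0.608, 0.0]
wrist_force: [-0.0, 1.1, -0.5]
grip_width: 41.4
```

step_arm --deltas '[0,0,0,0,1,0,0,0,0,1,0,0,0,0,1,0,0,0,0,1,0,0,0,0,1]'

```text
time_s: 5.4
ee_pos: [509.5, 272.8, 131.0]
tcp_rot: [0.0, 0.794, 0.608, -0.0]
wrist_force: [0.0, 0.1, -0.1]
grip_width: 2.3
```

The opening is 2.3 mm where a 24 mm knob should be, so the grasp missed. I'll look.

Run:
```python
from h import *
w=cam("wrist");s=cam("scene"); t=cam("top"); print(pose()[1],pose()[2]["grip_width"])
f=lambda im,x,y,ww,h:cv2.resize(im[y:y+h,x:x+ww],(400,300),interpolation=cv2.INTER_CUBIC)
cv2.imwrite("pics/c3.png",np.vstack([np.hstack([f(w["color"],220,100,200,150),f(w["color"],0,0,640,400)]),np.hstack([f(s["color"],340,110,120,90),f(t["color"],180,150,120,90)])]))
print(proj(s,(509.8,271.3,151)),proj(s,pose()[1]))
```

```text
[509.47767616 272.83482552 130.96620256] 0.5626923458029062
(np.float64(407.46435297459533), np.float64(182.72322854639384)) (np.float64(406.8555469256048), np.float64(188.81437363206464))
```

View pics/c3.png

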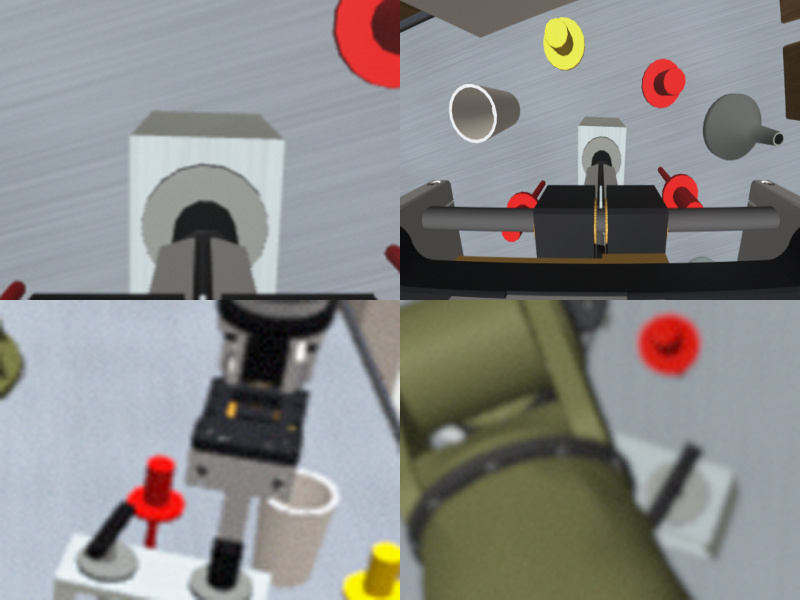

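The stick is still in the rack, with the knob at scene crop (226,565). The closed fingers seem to end right above or behind it, at (232,545). I'll use depth to see where the fingertips really are.

Run:
```python
from h import *
s=cam("scene"); w=cam("wrist"); np.savez("s3.npz",**s); np.savez("w3.npz",**w); R,p,_=pose()
print("scene"); 
for v in range(160,202,3):
    for u in (405,409,412): print((u,v),dep(s,u,v).round(0),s["color"][v,u],end=" ")
    print()
print("wrist, tool coords")
for v in range(180,290,8):
    for u in (305,311,321,331,337): print((u,v),(R.T@(dep(w,u,v)-p)).round(0),end=" ")
    print()
```

```text
scene
(405, 160) [584. 238. 271.] [126 128 129] (409, 160) [584. 247. 271.] [124 125 132] (412, 160) [592. 251. 277.] [129 131 135] 
(405, 163) [584. 240. 263.] [128 132 135] (409, 163) [587. 247. 265.] [130 131 136] (412, 163) [586. 254. 265.] [122 126 129] 
(405, 166) [583. 241. 255.] [138 136 137] (409, 166) [584. 249. 256.] [129 128 134] (412, 166) [589. 254. 259.] [125 127 133] 
(405, 169) [242. 321.  -1.] [205 192 182] (409, 169) [519. 266. 200.] [128 130 133] (412, 169) [521. 273. 202.] [124 127 130] 
(405, 172) [263. 318.   2.] [197 185 175] (409, 172) [518. 268. 190.] [128 131 131] (412, 172) [521. 274. 193.] [126 131 132] 
(405, 175) [280. 316.   3.] [193 182 172] (409, 175) [521. 269. 183.] [126 126 130] (412, 175) [522. 276. 185.] [124 128 130] 
(405, 178) [519. 261. 173.] [163 152 151] (409, 178) [519. 270. 173.] [128 129 131] (412, 178) [521. 277. 175.] [132 132 134] 
(405, 181) [512. 264. 158.] [87 87 85] (409, 181) [520. 272. 165.] [107 110 111] (412, 181) [524. 278. 168.] [138 133 131] 
(405, 184) [516. 264. 151.] [22 18 17] (409, 184) [520. 273. 155.] [30 31 35] (41
[... 1942 characters left out ...]
, 252) [  7.   0. -71.] (331, 252) [  33.    3. -130.] (337, 252) [  33.    4. -130.] 
(305, 260) [  32.   -4. -134.] (311, 260) [  32.   -2. -134.] (321, 260) [  5.   0. -77.] (331, 260) [  32.    3. -134.] (337, 260) [  32.    4. -134.] 
(305, 268) [  32.   -4. -138.] (311, 268) [  32.   -2. -139.] (321, 268) [  2.   0. -78.] (331, 268) [  32.    2. -138.] (337, 268) [  33.    4. -139.] 
(305, 276) [  33.   -3. -144.] (311, 276) [  32.   -2. -143.] (321, 276) [ -2.   0. -79.] (331, 276) [  32.    2. -141.] (337, 276) [  32.    4. -142.] 
(305, 284) [  31.   -3. -144.] (311, 284) [  32.   -2. -145.] (321, 284) [  27.    0. -136.] (331, 284) [  31.    2. -144.] (337, 284) [  32.    4. -145.]
```

Run:
```python
from h import *
s=dict(np.load("scene0.npz")); w=dict(np.load("w1.npz"))
R=np.array([[.9687,.2481,0],[.2481,-.9687,0],[0,0,-1]]); p=np.array([136.4,-532.5,182.5])
for z in(-80,-40,-20,0,14):
    for y in(-47,47): print(z,y,np.round(proj(s,p+R@[0,y,z]),1),end=" ")
    print()
a=cv2.resize(s["color"][35:110,85:185],(800,600),interpolation=cv2.INTER_CUBIC)
b=cv2.resize(w["color"],(640,400))
c=np.zeros((600,800,3),np.uint8); c[:300,:400]=cv2.resize(a,(400,300)); c[:300,400:]=cv2.resize(w["color"],(400,300))
w3=dict(np.load("w3.npz")); c[300:,:400]=cv2.resize(w3["color"][180:280,255:388],(400,300),interpolation=cv2.INTER_CUBIC)
s3=dict(np.load("s3.npz")); c[300:,400:]=cv2.resize(s3["color"][155:215,370:450],(400,300),interpolation=cv2.INTER_CUBIC)
cv2.imwrite("pics/f4.png",c)
```

```text
-80 -47 [158.2  74.2] -80 47 [126.9  76.6] 
-40 -47 [161.9  86.2] -40 47 [131.4  88.7] 
-20 -47 [163.7  92.1] -20 47 [133.6  94.6] 
0 -47 [165.5  97.7] 0 47 [135.7 100.3] 
14 -47 [166.7 101.7] 14 47 [137.2 104.2]
```

View pics/f4.png

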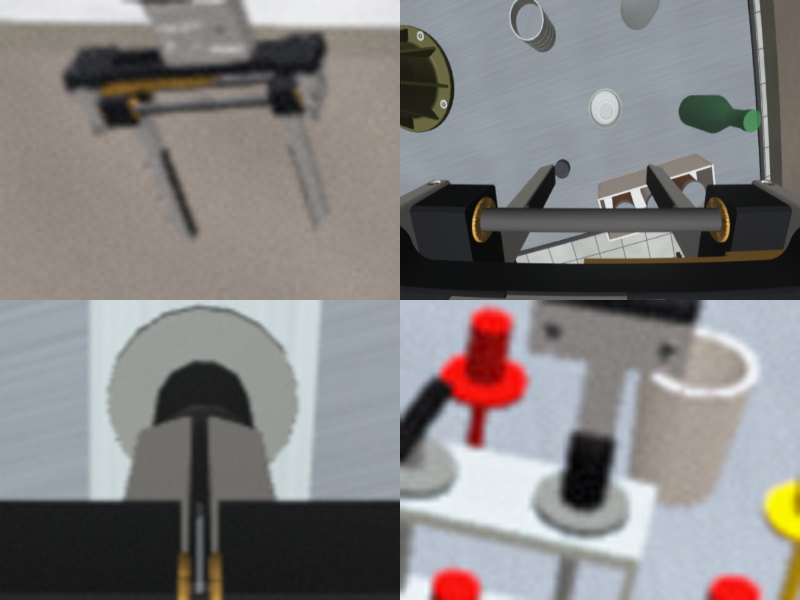

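The fingers are clearly shorter than the tool frame says. In the start picture the tips sit at scene (134,94) and (166,91), which projects to tool z of about -22, not +14. The wrist view (tip edge at v≈222) gives about -27. So the tips are about 39 mm higher than stated, and the jaws closed just above the knob without touching it. I'll trust the observation, open, and go about 36 mm lower, watching the force.

step_arm --deltas '[0,0,-3,0,-1,0,0,-3,0,-1,0,0,-3,0,-1,0,0,-3,0,-1,0,0,-3,0,-1,0,0,-3,0,-1,0,0,-3,0,-1,0,0,-3,0,-1]'

```text
time_s: 6.45
ee_pos: [509.5, 272.8, 134.0]
tcp_rot: [-0.0, 0.794, 0.608, 0.0]
wrist_force: [0.3, -0.3, 0.4]
grip_width: 61.2
```

Run:
```python
from h import *
c=cam("wrist"); R,p,s=pose(); print(p,s["grip_width"]); T=np.array(c["tool_from_camera"])
# fingertip edges: scan depth near finger columns, print tool coords of lowest close points
pts=[]
for v in range(195,260,2):
    for u in range(200,445,3):
        d=c["depth"][v,u]
        if 0<d<230: pts.append([u,v,*(R.T@(dep(c,u,v)-p))])
a=np.array(pts); b=a[(a[:,4]<-5)&(abs(a[:,3])>25)&(abs(a[:,3])<75)]
for sg in(-1,1):
    k=b[b[:,3]*sg>0]; k=k[np.argsort(-k[:,4])][:8]; print(k.round(0))
k=onz(c,321.5,207,151); print(R.T@(np.array([509.8,271.3,94])-p))
s=cam("scene"); g=cv2.inRange(s["color"],(0,0,0),(60,60,60)); n,l,st,ce=cv2.connectedComponentsWithStats(g[170:205,395:420]); print(st[1:],ce[1:]+[395,170])
```

```text
[509.49161853 272.83134139 133.94668205] 65.04422646396695
[[272. 221.   7. -31. -24.]
 [266. 219.   8. -35. -24.]
 [269. 219.   8. -33. -25.]
 [260. 221.   8. -38. -28.]
 [272. 223.   7. -30. -28.]
 [263. 221.   8. -36. -28.]
 [272. 229.   3. -30. -29.]
 [266. 221.   8. -34. -29.]]
[[368. 239.  -6.  30. -23.]
 [371. 221.   7.  32. -24.]
 [371. 219.   8.  32. -24.]
 [368. 237.  -4.  30. -24.]
 [368. 243.  -8.  30. -24.]
 [368. 241.  -6.  30. -25.]
 [368. 245.  -9.  30. -25.]
 [374. 219.   9.  33. -25.]]
[-1.39929762  0.6982655  39.94661317]
[[ 7 19  9  8 56]] [[406.28571429 192.35714286]]
```

Depth confirms the tips at tool z of about -24. Lowering so the tips reach about 118, above the collar top at 111.

step_arm --deltas '[-1,0,12,0,-0.4,-1,0,24,0,-0.4,-1,0,33,0,-0.4,-1,0,38,0,-0.4,-1,0,40,0,-0.4,-1,0,40,0,-0.4]' --squeeze 20

```text
time_s: 7.15
ee_pos: [509.2, 271.9, 93.8]
tcp_rot: [-0.0, 0.794, 0.608, -0.0]
wrist_force: [0.4, 0.3, -0.5]
grip_width: 65.9
```

step_arm --deltas '[0,0,0,0,1,0,0,0,0,1,0,0,0,0,1,0,0,0,0,1,0,0,0,0,1,0,0,0,0,1,0,0,0,0,1,0,0,0,0,1]' --squeeze 20

```text
time_s: 7.95
ee_pos: [509.3, 271.9, 94.0]
tcp_rot: [0.0, 0.794, 0.608, 0.0]
wrist_force: [0.5, -0.4, 0.9]
grip_width: 23.6
```

Gripped, opening 23.6 mm. Lifting straight up.

step_arm --deltas '[0,0,-5,0,1,0,0,-15,0,1,0,0,-30,0,1,0,0,-50,0,1,0,0,-75,0,1,0,0,-100,0,1,0,0,-130,0,1,0,0,-160,0,1]'

```text
time_s: 8.75
ee_pos: [509.0, 271.8, 256.0]
tcp_rot: [0.0, 0.794, 0.608, 0.0]
wrist_force: [0.8, 0.4, -0.8]
grip_width: 24.2
```

step_arm --deltas '[0,0,-10,0,1,0,0,-12,0,1,0,0,-12,0,1]'

```text
time_s: 9.05
ee_pos: [509.0, 271.7, 264.9]
tcp_rot: [-0.0, 0.794, 0.608, -0.001]
wrist_force: [0.5, -0.1, -1.4]
grip_width: 23.7
```

Run:
```python
from h import *
R,p,s=pose(); print(p,s["wrist_force"],s["moment"],s["grip_width"])
c=cam("scene"); np.savez("s5.npz",**c); u,v=proj(c,p+[0,0,-20]); print(u,v)
x,y=int(u)-70,int(v)-50; print(x,y); cv2.imwrite("pics/s5.png",cv2.resize(c["color"][max(y,0):y+105,x:x+140],(800,600),interpolation=cv2.INTER_CUBIC))
print(R.T@(np.array([517,-208,p[2]])-p))
```

```text
[508.95534191 271.74465414 264.90937234] [ 0.54928127 -0.11020407 -1.37588118] [-0.00715621 -0.11455556  0.01371553] 23.712918072699146
413.7488835701203 151.1195831648892
343 101
[-4.61015194e+02  1.32983400e+02  2.36344987e-01]
```

View pics/s5.png

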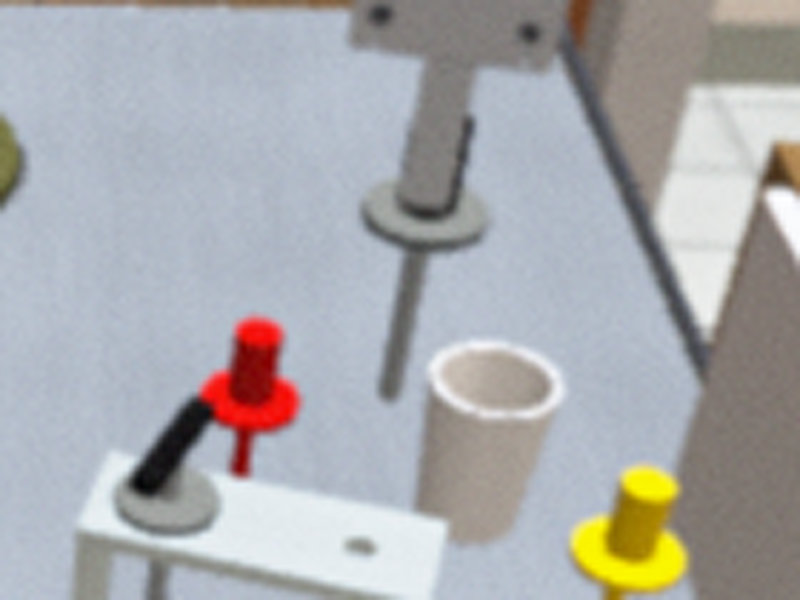

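The crop shows the stick held by the knob, with the rod hanging at (390,395) and the empty hole at (360,546). The stirrer is untouched. I'll check the rod's tilt against a vertical line, then carry it over.

Run:
```python
from h import *
c=dict(np.load("s5.npz"))
f=lambda X:((proj(c,X)[0]-343)*800/140,(proj(c,X)[1]-101)*600/105)
for z in(276,230,191,186): print(z,np.round(f((509.6,271.2,z)),0))
```

```text
276 [416. 222.]
230 [397. 317.]
191 [382. 393.]
186 [381. 403.]
```

step_arm --deltas '[-15,4,0,0,1,-50,14,0,0,1,-95,27,0,0,1,-140,40,0,0,1,-185,53,0,0,1,-230,66,0,0,1,-275,79,0,0,1,-320,92,0,0,1]'

```text
time_s: 9.9
ee_pos: [513.4, -63.7, 265.2]
tcp_rot: [-0.0, 0.794, 0.608, -0.0]
wrist_force: [0.8, 0.6, -0.4]
grip_width: 23.6
```

step_arm --deltas '[-40,12,0,0,1,-80,24,0,0,1,-115,33,0,0,1,-135,39,0,0,1,-141,41,0,0,1,-141,41,0,0,1,-141,41,0,0,1]'

```text
time_s: 10.6
ee_pos: [517.1, -207.1, 265.7]
tcp_rot: [-0.0, 0.794, 0.608, -0.0]
wrist_force: [-0.2, -0.3, -1.0]
grip_width: 23.8
```

Run:
```python
from h import *
R,p,s=pose(); print(p,s["wrist_force"],s["grip_width"])
c=cam("scene"); w=cam("wrist"); t=cam("top"); np.savez("s6.npz",**c); np.savez("w6.npz",**w); np.savez("t6.npz",**t)
u,v=proj(c,(517,-208,170)); x,y=int(u)-40,int(v)-40; print("scene",x,y)
a=cv2.resize(c["color"][max(y,0):y+120,x:x+80],(400,600),interpolation=cv2.INTER_CUBIC)
u,v=proj(w,(517,-208,130)); x,y=int(u)-50,int(v)-75; print("wrist",x,y,u,v)
b=cv2.resize(w["color"][max(y,0):y+150,x:x+100],(400,600),interpolation=cv2.INTER_CUBIC)
cv2.imwrite("pics/p6.png",np.hstack([a,b]))
```

```text
[ 517.09907735 -207.07920947  265.7265727 ] [-0.23634185 -0.33588475 -1.0094475 ] 23.84747367770442
scene 177 133
wrist 271 110 321.0942949677781 185.20684404137305
```

View pics/p6.png

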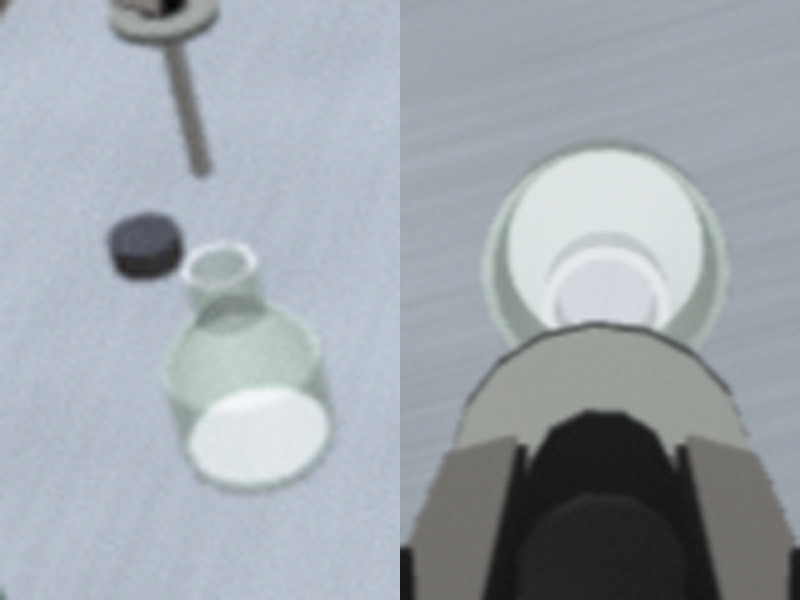

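The pair shows, on the left, the rod tip at (203,172) above the open mouth at (220,265). On the right, the wrist view shows the rim ring centred at about (605,308), with the collar centred sideways at 603.

Run:
```python
from h import *
from scipy.optimize import least_squares
c=dict(np.load("s6.npz")); w=dict(np.load("w6.npz")); w1=dict(np.load("w1.npz"))
p=np.array([517.1,-207.1,265.7]); R,_,_=pose(); ax=p+[.6,-.6,0]
P=lambda x,y,X0,Y0,k:(X0+x/k-.4,Y0+y/k-.4)
tip=P(203,174,177,133,5); print("tip obs",tip,"pred",proj(c,ax+[0,0,11-90-0]))
rim=P(220.5,265,177,133,5); wr=P(205,308,271,110,4)
print("scene rim",onz(c,*rim,130),"wrist rim",onz(w,*wr,130))
# rod measured in scene, at three heights: top of rod under collar at crop(173,45)
rodtop=P(173,43,177,133,5); print("rodtop obs",rodtop,"pred",proj(c,ax+[0,0,8]))
print("tip by scene z=187",onz(c,*tip,187.5),"ax",ax)
```

```text
tip obs (217.2, 167.4) pred (np.float64(216.3429472486072), np.float64(168.28339103288184))
scene rim [ 516.20040689 -207.81345     130.        ] wrist rim [ 517.4219201  -209.82736639  130.        ]
rodtop obs (211.2, 141.2) pred (np.float64(209.0651253064811), np.float64(138.10438969568187))
tip by scene z=187 [ 514.98945859 -206.10775696  187.5       ] ax [ 517.7 -207.7  265.7]
```

The scene view puts the mouth (1.2,-1.7) from the rod, and the wrist view puts it (-0.3,-2.1). Clearance is ±10 mm. Shifting 2 mm and lowering to about 20 mm above seating.

step_arm --deltas '[-2,1,10,0,1,-2,1,25,0,1,-2,1,40,0,1,-2,1,50,0,1,-2,1,60,0,1,-2,1,70,0,1,-2,1,75,0,1,-2,1,75,0,1]'

```text
time_s: 11.55
ee_pos: [517.5, -210.0, 190.3]
tcp_rot: [-0.0, 0.794, 0.608, -0.0]
wrist_force: [-1.0, -0.5, -1.0]
grip_width: 23.2
```

step_arm --deltas '[0,0,8,0,1,0,0,16,0,1,0,0,24,0,1,0,0,32,0,1,0,0,40,0,1,0,0,47,0,1,0,0,50,0,1,0,0,50,0,1]'

```text
time_s: 12.35
ee_pos: [517.6, -210.0, 140.5]
tcp_rot: [-0.0, 0.794, 0.608, -0.0]
wrist_force: [1.1, -0.4, -0.9]
grip_width: 23.8
```

Run:
```python
from h import *
R,p,s=pose(); print(p,s["wrist_force"],s["grip_width"])
c=cam("scene"); w=cam("wrist"); np.savez("s7.npz",**c)
x,y=177,133
a=cv2.resize(c["color"][y:y+120,x:x+80],(400,600),interpolation=cv2.INTER_CUBIC)
b=cv2.resize(w["color"][110:260,271:371],(400,600),interpolation=cv2.INTER_CUBIC)
cv2.imwrite("pics/p7.png",np.hstack([a,b]))
```

```text
[ 517.61180842 -209.99694999  140.51187046] [ 1.11290378 -0.40814103 -0.88011251] 23.801256505485934
```

View pics/p7.png

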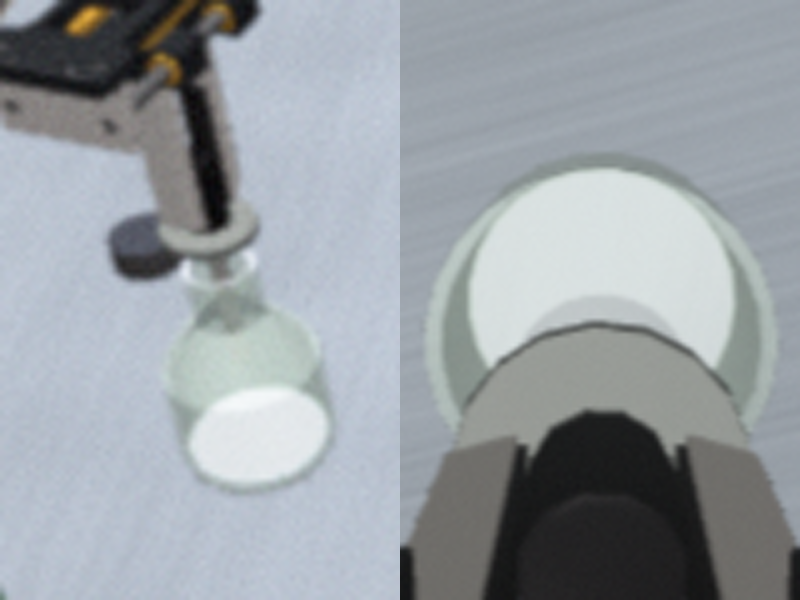

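The rod is centred in the neck at (220,265), the collar is still above the rim, and the carafe hasn't moved. Lowering gently with force checks.

step_arm --deltas '[0,0,4,0,1,0,0,8,0,1,0,0,12,0,1,0,0,15,0,1,0,0,16,0,1,0,0,17,0,1,0,0,18,0,1,0,0,18,0,1]'

```text
time_s: 13.25
ee_pos: [517.7, -210.1, 122.9]
tcp_rot: [-0.0, 0.794, 0.608, 0.0]
wrist_force: [0.3, 0.9, -2.0]
grip_width: 23.8
```

step_arm --deltas '[0,0,0.5,0,1,0,0,1,0,1,0,0,1.5,0,1,0,0,1.5,0,1]'

```text
time_s: 13.65
ee_pos: [517.7, -210.1, 121.4]
tcp_rot: [-0.0, 0.794, 0.608, -0.0]
wrist_force: [0.1, -0.6, -1.5]
grip_width: 23.4
```

step_arm --deltas '[0,0,0.5,0,1,0,0,1,0,1,0,0,1,0,1]'

```text
time_s: 13.95
ee_pos: [517.7, -210.0, 120.4]
tcp_rot: [-0.0, 0.794, 0.608, -0.0]
wrist_force: [0.3, -0.3, 0.2]
grip_width: 23.4
```

step_arm --deltas '[0,0,0.5,0,1,0,0,1,0,1,0,0,1,0,1]'

```text
time_s: 14.25
ee_pos: [517.7, -210.1, 119.4]
tcp_rot: [-0.0, 0.794, 0.608, -0.0]
wrist_force: [-0.7, 0.1, -0.6]
grip_width: 23.6
```

step_arm --deltas '[0,0,0.5,0,1,0,0,0.5,0,1]'

```text
time_s: 14.45
ee_pos: [517.8, -210.1, 119.0]
tcp_rot: [0.0, 0.794, 0.608, 0.0]
wrist_force: [0.4, 0.4, -0.7]
grip_width: 23.4
```

step_arm --deltas '[0,0,0.5,0,1,0,0,0.5,0,1]'

```text
time_s: 14.65
ee_pos: [517.8, -210.1, 119.0]
tcp_rot: [0.0, 0.794, 0.608, 0.0]
wrist_force: [-2.1, 0.7, 4.9]
grip_width: 23.5
```

Contact is at 119.0, as predicted, with the vertical force rising to 5 N. The collar is seated. Backing off 0.5 mm, opening slowly and retreating straight up.

step_arm --deltas '[0,0,-0.5,0,1,0,0,-0.5,0,0.45,0,0,-0.5,0,0.4,0,0,-0.5,0,0.3,0,0,-0.5,0,0.2,0,0,-0.5,0,0,0,0,-0.5,0,0,0,0,-0.5,0,0]' --squeeze 5

```text
time_s: 15.45
ee_pos: [517.7, -210.1, 119.0]
tcp_rot: [-0.0, 0.794, 0.608, -0.0]
wrist_force: [-0.3, -0.2, -0.1]
grip_width: 47.0
```

step_arm --deltas '[0,0,0,0,0,0,0,0,0,0,0,0,0,0,0]'

```text
time_s: 15.75
ee_pos: [517.7, -210.1, 119.0]
tcp_rot: [0.0, 0.794, 0.608, 0.0]
wrist_force: [-0.4, 0.1, 0.6]
grip_width: 46.7
```

step_arm --deltas '[0,0,-5,0,0,0,0,-15,0,0,0,0,-35,0,0,0,0,-60,0,0,0,0,-90,0,0,0,0,-130,0,0,0,0,-170,0,0,0,0,-200,0,0]'

```text
time_s: 16.55
ee_pos: [517.7, -210.0, 322.7]
tcp_rot: [0.001, 0.794, 0.608, 0.001]
wrist_force: [-0.8, -0.0, -0.2]
grip_width: 47.1
```

step_arm --deltas '[-40,0,0,0,0,-70,0,0,0,0,-70,0,0,0,0,-70,0,0,0,0,-70,0,0,0,0]'

```text
time_s: 17.05
ee_pos: [499.7, -276.8, 319.4]
tcp_rot: [0.0, 0.794, 0.608, 0.0]
wrist_force: [0.1, -0.2, -0.1]
grip_width: 47.1
```

Run:
```python
from h import *
R,p,s=pose(); print(p,s["wrist_force"],s["time_s"])
c=cam("scene"); w=cam("wrist"); np.savez("w8.npz",**w)
a=cv2.resize(c["color"][133:253,177:257],(400,600),interpolation=cv2.INTER_CUBIC)
u,v=proj(w,(517.5,-209.8,150)); x,y=int(u)-50,max(int(v)-75,0); print(x,y)
b=cv2.resize(w["color"][y:y+150,x:x+100],(400,600),interpolation=cv2.INTER_CUBIC)
cv2.imwrite("pics/p8.png",np.hstack([a,b]))
f=lambda z:((proj(w,(517.5,-209.8,z))[0]-x)*4,(proj(w,(517.5,-209.8,z))[1]-y)*4)
print("pred knob top/collar top/base",f(176),f(136),f(0))
```

```text
[ 499.67044452 -276.84140618  319.40782085] [ 0.11873603 -0.1957055  -0.07445516] 17.05
270 48
pred knob top/collar top/base (np.float64(203.08374154186617), np.float64(300.72818019009486)) (np.float64(203.20829423972668), np.float64(302.47522369844785)) (np.float64(203.4886636370827), np.float64(306.4080110557828))
```

View pics/p8.png

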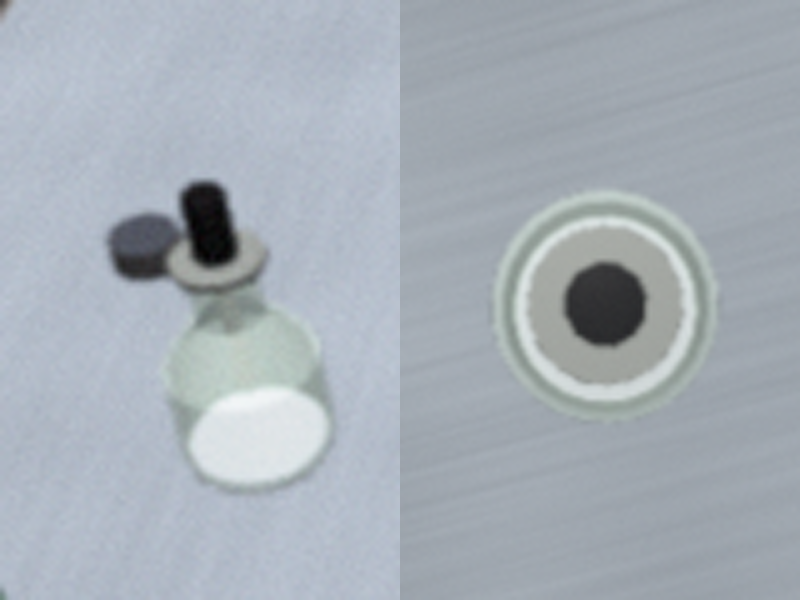

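The stick sits upright and concentric in the carafe: knob at (605,304), collar at (611,304), body at (606,305). The collar lies on the rim, and the carafe hasn't moved in the scene view. Handing in.

Run:
```python
from bench import bot
print(bot.close_job())
```

```text
the job is handed in; nothing more can be done
None
```

The cooling stick is in the open carafe with its collar on the rim. I let go, backed the gripper off, and handed the job in at about 17 s.

- **Missed grasp:** My first close gripped nothing. The fingertips sit about 24 mm behind the TCP, not 14 mm ahead as stated, so the jaws shut just above the knob. Depth readings confirmed this and the wrist force stayed near zero. I went about 37 mm lower and gripped at 23.6 mm, matching the 24 mm knob.
- **Placing:** I lowered the rod centred in the neck. Contact came at the predicted height, with the vertical force peaking around 5 N, and I released slowly.
- **Final checks:** In the last views the stick is upright, its knob, collar and the carafe body are concentric to about 1–2 mm, and the carafe is upright where it was. The stirrer was seen in place in the rack after the lift; I didn't look at it again at the end.
- **Disagreements:** The cameras differed by a few mm on the mouth position, up to about 8 mm for the top camera and about 2 mm between the scene and wrist views. That last figure is within the rod's ±10 mm clearance.

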